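# Find the stem hole of a castor socket and hold it up

## Robot

A 7-joint arm with a two-finger parallel gripper is mounted at the origin on the work surface. World frame = base frame: x ahead of the robot, y to its left, z up, the work surface at z = 0. Lengths are in m, angles in degrees, forces in N, time in s.
With the tool pointing down it reaches from about 0.35 to 0.775 m from the base axis. Payload 3.1 kg.
Tool frame: the origin (TCP) lies on the centre line of the jaws, within the pads' length; the fingertips stand 17 mm ahead of it and the grasp point (between the pads) lies 2 mm behind it (robot.tip_reach is the distance from the TCP to the fingertips, in m); z points along the fingers, y is the direction in which the jaws open and shut (so a half turn about z gives the same grasp; the last joint's range is limited). The gripper opens to 85 mm and grips with 20 to 120 N. Pads are 22 mm wide; open, the fingers measure 114 mm over their backs; the gripper's body (76 mm by 85 mm) begins 54 mm behind the grasp point. The pads swing forward as they close: fully open they stand 13 mm farther back than shut.
Start: joints at [-77.389, 17.813, 0.802, 86.603, -0.252, 75.585, -1.558], TCP at [0.142, 0.531, 0.248] pointing down, gripper open.
Joint ranges: [-154.91, 154.91], [-16.99, 109.72], [-72.82, 74.43], [7.12, 147.25], [-82.49, 262.49], [11.32, 116.49], [-174.64, 174.64]. Speed limits (degrees/s): [159.86, 159.86, 180, 180, 180, 180, 180].

## Interface

Orientations are given as [roll, pitch, yaw] about the fixed x, y, z axes, in that order (R = Rz(yaw) Ry(pitch) Rx(roll)).
In Python, from station import robot, fingers, vision, workorder, recognise gives the robot as it stands. Calls block until the motion is done:
- robot.move_to(position, orientation): joint-space move of the TCP to a pose.
- robot.line_to(position, orientation=None, velocity=0.15, f_stop=None): straight line of the TCP; orientation=None keeps the orientation; velocity is the mean speed in m/s. With f_stop (N) it stops when the force on the tool has changed by that much, and returns True; else False.
- robot.move_j(angles): joint-space move.
- fingers.gripper_to(opening, force=None): opening from 0.0 (shut) to 1.0 (fully open); force is the grip in N (None keeps the last); returns when the fingers have stopped.
- robot.pause(seconds).
- robot.inverse_kinematics(position, orientation): joint angles nearest the present ones, or None.
- vision.grab_frame(name): name is "side" or "top" or "wrist"; returns the picture (384x512x3 uint8, red, green, blue); there is no depth.
- vision.calibration(name): a dict with "mtx" (3x3 intrinsics, pixels), "extrinsics" (4x4, takes a point from world to camera coordinates); the wrist camera has in their place "T_tool_cam" (4x4, takes a point from camera to tool coordinates, whose origin is the TCP and whose axes are the flange's). Camera axes: x right, y up, looking along -z (the intrinsics and any distortion apply to the point x, -y, -z); pixel columns grow to the right and rows downward; lengths in m; the calibration is good to about 2 mm. A picture is of the moment at which its call begins: read the wrist's pose just before it. calibration takes no time and is no camera call.
A pose or a line that the arm cannot do raises robot.PlanningError and nothing moves.
- workorder.close_job(): hands the job in, once; it reports no verdict.
Trained networks look in the newest picture that a camera, given by its name, has taken for a name from the list of things; names that differ only in an ending like _2 or _b are one class to them, and where a whole thing is asked for, a point or a joint stands for the part that bears it (a point fixed in the world has none). Each returns a list of dicts, best first, with "p" (0 to 1); they miss things now and then, are a little off and sometimes report something else, mostly with a low value. They report only what shows in the picture. A call takes as long as a camera call. They do not tell look-alikes from the thing itself.
- recognise(label, camera): "rect" ([centre column, centre row, width, height] in pixels, round what is visible of it).
Readings, each from a call of its own:
- robot.current_time_s(): time.
- robot.current_joint_positions(): joint angles.
- robot.current_dq(): joint speeds.
- robot.current_joint_torque(): joint torques, N m.
- robot.current_tool_pos(): TCP position.
- robot.current_eef_rot(): TCP orientation.
- robot.current_contact_force(): force on the tool from outside, world axes, zero at the start.
- robot.current_torque(): the same for the moment, N m.
- robot.current_finger_gap(): opening from 0.0 (shut) to 1.0 (fully open).
Only numpy, scipy, OpenCV 4.12 (cv2) and the standard library are available. Lean on these libraries where they do the work, as an engineer would, in place of code of your own. Each camera call takes 0.05 s, during which the arm holds its last target. There are 200 camera calls.

## Task

Find by feel which end of the grey castor socket has the stem hole: slip it upright over the stem of the castor clamped in the vice (the wrong end stops after a few millimetres) until the stem is fully home in the hole. Then take it off, turn it over and finish holding it still in the gripper, stem hole straight up, at least 20 cm above the bench and off the castor, so that I can drop the brass sleeve in. Leave the sleeve, the spare castor and the screwdriver where they are.

Things in the scene. Friction and masses are not known exactly. Their poses are not given: they have to be found in the camera images.
- socket: plain grey plastic block, 40 x 40 x 70 mm, 100 to 200 g, lying on its side any way round. Origin at its centre, x along the 70 mm length (ends at +-35 mm), y, z square to the sides. Centred in each end is a 15 mm round opening: one is the blind stem hole (stem_hole in the rules, its z out of the hole), 26 mm deep, the other a recess only 8 mm deep. Which end (+x or -x) has the hole is not told: feel it.
- vice: low blue machine vice fixed to the bench, about 190 x 76 mm (lugs 116 mm), jaws 58 mm high, screw and cross bar reaching 140 mm from the origin along -x. It clamps a twin-wheel castor, stem straight up. Origin on the bench below the stem; z up. The castor's hood rises to 84 mm above the bench, trailing to +y; its 26 mm wide steel shoulder is at 90 mm.
- stem_tip (a point): centre of the top of the castor's rigid upright steel stem, 112 mm above the bench; stem 11 mm in diameter, chamfered, 22 mm long above its shoulder. Over the stem, the deep hole goes down until the end face meets the shoulder, 22 mm below the tip; the shallow recess stops with the end face 8 mm below the tip.
- sleeve: bystander: small upright brass sleeve, 14 mm in diameter, 22 mm high, open at both ends; origin at the centre of its underside
- spare_castor: bystander: second castor, loose, lying on its wheel side, about 46 mm high, within about 50 mm of its origin; origin on the bench below the stem's shoulder
- screwdriver: bystander: screwdriver lying on the bench along its own x axis, handle to -x, about 30 mm thick; origin below its middle
Not all that is in view belongs to the job. Leave any green or purple look-alike of the socket alone.

How it is judged:
By the outcome, as a careful person would: the job done as asked, in the order asked, and still so for the second after the job is handed in, while the arm keeps its last pose, push and grip.
It also fails if it takes over 72 s, if anything falls off the work surface, if the arm or the gripper's body presses on something with over 40 N, if the wrist force passes 120 N, or if a joint passes its speed limit or range.

## Working session

There is one attempt and no reset: what is moved stays moved. The work goes in short steps, each a Python script; the robot and the scene stay as the last script left them, time stands still between calls to the robot, and variables do not carry over. Pictures are saved under pics/ and viewed, about 8 in all and at most 12, crops included, and the job is handed in when it is done.

```bash
ls; mkdir -p pics; python3 - <<'E'
from station import robot, fingers, vision, workorder, recognise
import cv2,numpy as np
ims=[]
for c in("top","side"):
    im=vision.grab_frame(c); cv2.imwrite(f"pics/{c}0.png",im[:,:,::-1])
    k=vision.calibration(c); print(c,k)
    for n in("socket","vice","stem_tip","sleeve","spare_castor","screwdriver"):
        print(n,[(np.round(d["rect"]).tolist(),round(d["p"],2)) for d in recognise(n,c)][:4])
print(vision.calibration("wrist"),robot.current_time_s(),robot.current_eef_rot())
E
```

```text
pics
top {'mtx': array([[426.81890377,   0.        , 256.84476834],
       [  0.        , 426.81890377, 190.98652634],
       [  0.        ,   0.        ,   1.        ]]), 'extrinsics': array([[-2.74516110e-02, -9.99622961e-01,  5.87998227e-04,
         7.31575476e-02],
       [ 9.82992241e-01, -2.68880380e-02,  1.81668071e-01,
        -5.78707544e-01],
       [-1.81583765e-01,  5.56507892e-03,  9.83359734e-01,
        -8.72143277e-01],
       [ 0.00000000e+00,  0.00000000e+00,  0.00000000e+00,
         1.00000000e+00]])}
socket [([151.0, 151.0, 37.0, 40.0], 0.92), ([123.0, 204.0, 43.0, 28.0], 0.74), ([175.0, 198.0, 42.0, 30.0], 0.65)]
vice [([374.0, 202.0, 56.0, 102.0], 0.58)]
stem_tip [([372.0, 203.0, 54.0, 103.0], 0.94)]
sleeve []
spare_castor [([299.0, 106.0, 26.0, 37.0], 0.69)]
screwdriver [([275.0, 274.0, 14.0, 89.0], 0.58)]
side {'mtx': array([[386.09574122,   0.        , 256.04463776],
       [  0.        , 386.09574122, 191.86065569],
       [  0.        ,   0.        ,   1.        ]]), 'extrinsics': array([[ 0.65331196, -0.75691745, -0.01610797, -0.33200138],
       [ 0.368
[... 427 characters left out ...]
0, 238.0, 9.0, 10.0], 0.54)]
spare_castor []
screwdriver [([209.0, 271.0, 86.0, 60.0], 0.56), ([353.0, 269.0, 111.0, 84.0], 0.29)]
{'mtx': array([[328.97637595,   0.        , 258.52945701],
       [  0.        , 328.97637595, 189.8171837 ],
       [  0.        ,   0.        ,   1.        ]]), 'T_tool_cam': array([[-4.51267428e-04,  9.45924021e-01,  3.24387952e-01,
         8.34400877e-02],
       [ 9.99999864e-01,  3.42134592e-04,  3.93461091e-04,
        -6.81863539e-04],
       [ 2.61199958e-04,  3.24388086e-01, -9.45924046e-01,
        -1.25148284e-01],
       [ 0.00000000e+00,  0.00000000e+00,  0.00000000e+00,
         1.00000000e+00]])} 0.7 [1.79994732e+02 4.77133206e-04 1.65002351e+02]
```

```bash
python3 - <<'E'
import cv2,numpy as np
a=cv2.imread("pics/top0.png");b=cv2.imread("pics/side0.png")
a=cv2.resize(a[70:330,60:460],(800,520),interpolation=cv2.INTER_CUBIC)
cv2.imwrite("pics/top1.png",a)
cv2.imwrite("pics/side1.png",cv2.resize(b[130:330,130:430],(800,533),interpolation=cv2.INTER_CUBIC))
E
```

```text
(no output)
```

View pics/top1.png

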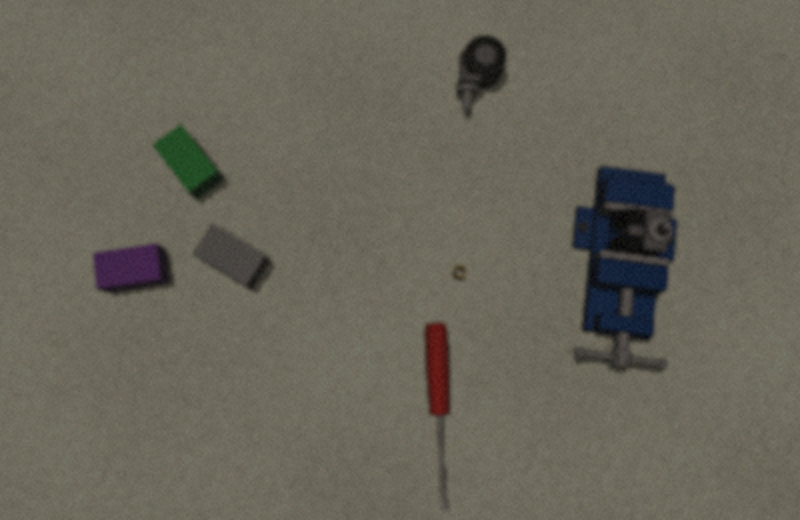

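View pics/side1.png

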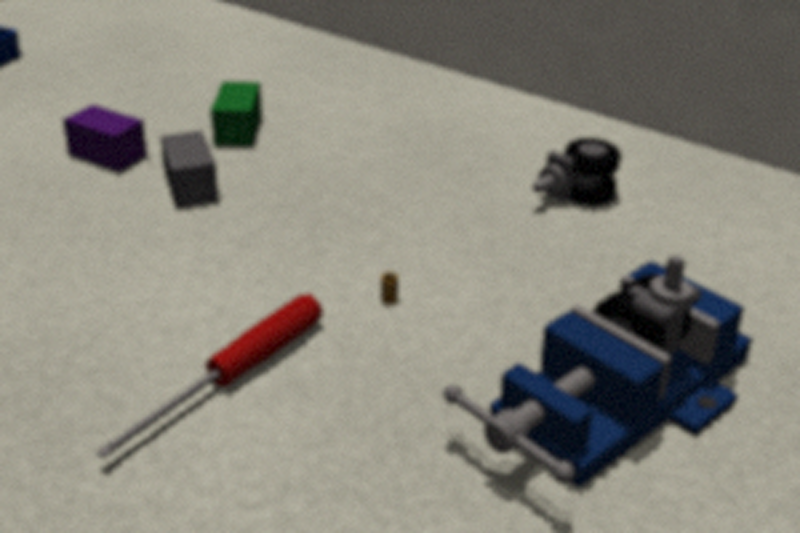

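```bash
cat > h.py <<'E'
from station import robot, fingers, vision, workorder, recognise
import cv2,numpy as np
from scipy.spatial.transform import Rotation as R
def rot(rpy): return R.from_euler('xyz',rpy,degrees=True).as_matrix()
def wpose():  # wrist camera to world
    T=np.eye(4);T[:3,:3]=rot(robot.current_eef_rot());T[:3,3]=robot.current_tool_pos()
    return T@vision.calibration("wrist")["T_tool_cam"]
def c2w(c): return wpose() if c=="wrist" else np.linalg.inv(vision.calibration(c)["extrinsics"])
def bp(c,uv,z,T=None):
    K=vision.calibration(c)["mtx"];T=c2w(c) if T is None else T
    d=T[:3,:3]@np.array([(uv[0]-K[0,2])/K[0,0],-(uv[1]-K[1,2])/K[1,1],-1]);o=T[:3,3]
    return o+d*(z-o[2])/d[2]
def proj(c,P,T=None):
    K=vision.calibration(c)["mtx"];T=c2w(c) if T is None else T
    p=np.linalg.inv(T)@np.append(P,1)
    return np.array([K[0,2]+K[0,0]*p[0]/-p[2],K[1,2]+K[1,1]*p[1]/p[2]])
def eul(z,x):
    y=np.cross(z,x);return R.from_matrix(np.c_[x,y,z]).as_euler('xyz',degrees=True)
def horiz(phi,up): # tool z horizontal towards phi, tool x up(+1)/down
    p=np.radians(phi);return eul(np.array([np.cos(p),np.sin(p),0]),np.array([0,0,up]))
E
python3 - <<'E'
from h import *
f=lambda c,r:(60+c/2,70+r/2)
pc=[bp("top",f(*q),.04) for q in((213,225),(270,260),(252,290),(196,252))]
print(np.round(pc,3),np.round(np.mean(pc,0),4))
s=[bp("top",f(661,229),.112),]
print("stem",s, proj("side",s[0]), "seen side",130+675*.375,130+262*.375)
for n,q,z in(("sleeve",(460,273),.01),("screwdr",(437,370),.015),("spare",(475,75),.02),("green",(185,160),.04),("purple",(130,268),.04)): print(n,np.round(bp("top",f(*q),z),3))
S=s[0]
for phi in(0,-20,-30,-45,-60,-75,-90):
  for up in(1,-1):
    for dz in(.013,.08,):
      q=robot.inverse_kinematics([S[0],S[1],.112+dz],horiz(phi,up)); print(phi,up,dz,None if q is None else np.round(q))
E
```

```text
[[0.607 0.256 0.04 ]
 [0.567 0.193 0.04 ]
 [0.534 0.213 0.04 ]
 [0.578 0.274 0.04 ]] [0.5714 0.234  0.04  ]
stem [array([ 0.57557275, -0.21437636,  0.112     ])] [378.46617932 226.39623655] seen side 383.125 228.25
sleeve [ 0.551 -0.017  0.01 ]
screwdr [0.443 0.013 0.015]
spare [ 0.782 -0.043  0.02 ]
green [0.683 0.288 0.04 ]
purple [0.562 0.346 0.04 ]
0 1 0.013 [ 11.  60.  32. 137. 207. 114.  71.]
0 1 0.08 [ -4.  59.  53. 140. 204. 115.  53.]
0 -1 0.013 [  11.   60.   32.  137.  207.  114. -109.]
0 -1 0.08 [  -4.   59.   53.  140.  204.  115. -127.]
-20 1 0.013 [ -5.  59.  23. 143. 168. 105.  67.]
-20 1 0.08 [  8.  42.  11. 146. 176.  96.  82.]
-20 -1 0.013 [ 46.  60. -30. 141. 190. 103. -62.]
-20 -1 0.08 [ 21.  41.  -4. 145. 178.  96. -87.]
-30 1 0.013 [-13.  56.  18. 141. 149.  96.  68.]
-30 1 0.08 [ -7.  42.  14. 144. 154.  90.  80.]
-30 -1 0.013 [ 25.  56. -20. 140. 163. 109. -78.]
-30 -1 0.08 [  4.  41.   1. 144. 155.  94. -93.]
-45 1 0.013 [-21.  53.  14. 134. 124.  84.  78.]
-45 1 0.08 [-17.  41.  10. 137. 126.  83.  89.]
-45 -1 0.013 [ -27.   55.   20.  134.  123.   80. -105.]
-45 -1 0.08 [ -40.   48.   37.  137.  125.   67. -104.]
-60 1 0.013 [-23.  53.  10. 123. 103.  81.  93.]
-60 1 0.08 [-19.  42.   6. 125. 104.  83. 101.]
-60 -1 0.013 [-55.  69.  49. 124.  91.  45. -93.]
-60 -1 0.08 [-56.  59.  53. 126.  93.  46. -86.]
-75 1 0.013 [-22.  54.   8. 110.  86.  85. 106.]
-75 1 0.08 [-19.  46.   3. 112.  88.  88. 112.]
-75 -1 0.013 [-48.  65.  43. 111.  67.  57. -68.]
-75 -1 0.08 [-50.  58.  46. 113.  69.  58. -62.]
-90 1 0.013 [ -6.  59. -13.  95.  83. 105. 115.]
-90 1 0.08 [ -8.  52.  -9.  97.  82. 103. 120.]
-90 -1 0.013 [-45.  70.  45.  96.  48.  66. -49.]
-90 -1 0.08 [-45.  61.  45.  98.  52.  70. -47.]<stdin>:12: UserWarning: Gimbal lock detected. Setting third angle to zero since it is not possible to uniquely determine all angles.
```

```bash
python3 - <<'E'
from h import *
for y in(56,236): print(y,robot.inverse_kinematics([.571,.234,.2],[180,0,y]))
robot.move_to([.571,.234,.2],[180,0,236]); robot.pause(.3)
print(robot.current_joint_positions(),robot.current_tool_pos(),robot.current_eef_rot())
im=vision.grab_frame("wrist");cv2.imwrite("pics/w0.png",im[:,:,::-1])
print([(np.round(d["rect"]).tolist(),d["p"]) for d in recognise("socket","wrist")])
print(robot.current_time_s())
# stem triangulation via top/side fits
for z in(.09,.112): 
  P=bp("top",(390.5,184.5),z);print(P,proj("side",P))
print(c2w("top")[:3,3])
E
```

```text
56 [-47.15205827  30.35902552  36.07211004  80.75828939 -17.97444585
  74.65465716 -44.09245987]
236 [-30.13328164  27.36442058   9.40544642  79.99754123  -4.50502541
  73.00298312 125.55493009]
[-30.17616432  27.35469924   9.38342915  79.9979406   -4.50443482
  73.00221242 125.54988445] [0.57074571 0.23462826 0.20008873] [ 1.79995821e+02  1.31317073e-02 -1.23942466e+02]
[([198.0, 268.0, 57.0, 86.0], 0.86), ([257.0, 176.0, 49.0, 80.0], 0.61), ([321.0, 258.0, 65.0, 87.0], 0.6)]
3.0167
[ 0.57978972 -0.22153451  0.09      ] [381.80035347 237.69149681]
[ 0.57557275 -0.21437636  0.112     ] [378.46617932 226.39623655]
[0.41250626 0.0624232  0.96272025]
```

View pics/w0.png

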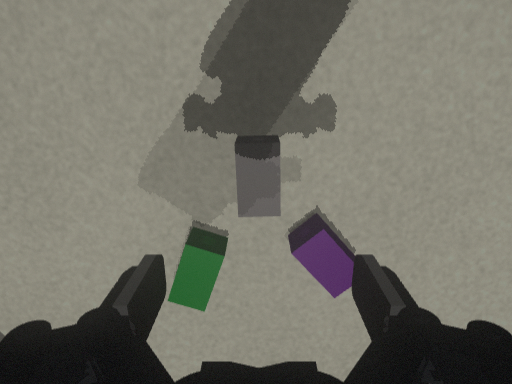

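```bash
python3 - <<'E'
from h import *
pc=np.array([bp("wrist",q,.04) for q in((235.5,157),(280,156.5),(281,216),(238.5,217))])
print(np.round(pc,4),pc.mean(0))
print(np.linalg.norm(pc-np.roll(pc,-1,0),axis=1))
d=(pc[0]+pc[1]-pc[2]-pc[3])[:2];print(np.degrees(np.arctan2(d[1],d[0])))
print(proj("wrist",[.571,.2346,.04]))
E
```

```text
[[0.5786 0.2083 0.04  ]
 [0.5457 0.23   0.04  ]
 [0.5759 0.2786 0.04  ]
 [0.6097 0.2571 0.04  ]] [0.57744403 0.24351282 0.04      ]
[0.03942089 0.05728271 0.04006369 0.05784265]
-122.17181953144755
[259.17076757 176.00845287]
```

```bash
python3 - <<'E'
from h import *
a=np.radians(-122.2);u=np.array([np.cos(a),np.sin(a),0])
low=(bp("wrist",(281,216),.04)+bp("wrist",(238.5,217),.04))/2
c=low+.035*u; print(c)
for s,z in((-.035,.04),(.035,.04),(.035,0)):print(proj("wrist",[*(c+s*u)[:2],z]))
im=cv2.imread("pics/w0.png").astype(int).sum(2)//3
print(im[125:225:2,250:268].mean(1).round().astype(int))
E
```

```text
[0.57411803 0.23825779 0.04      ]
[259.73709634 216.50030362]
[257.31732588 142.82047321]
[257.50015847 135.19403491]
[ 69  68  70  70  70  58  46  48  46  50  51  51  52  52  52  52  52  78
  91  89  89  89  89  89  89  89  89  89  89  89  89  89  89  89  88  88
  89  94  95  96  95  97  98  97  97  97 129 135 135 136]
```

```bash
python3 - <<'E'
from h import *
g=[.5741,.2383];o=[180,0,-122.2]
robot.move_to([*g,.12],o)
print(robot.line_to([*g,.024],velocity=.1,f_stop=15))
fingers.gripper_to(0,80);print("gap",robot.current_finger_gap(),robot.current_tool_pos())
robot.line_to([*g,.26],velocity=.25)
print(robot.current_finger_gap(),robot.current_contact_force())
S=np.array([.5756,-.2144,.112])
for i,y in enumerate((-90,-180)):
    t=np.radians(y);p=S-.09*np.array([np.cos(t),np.sin(t),0]);p[2]=.30
    robot.move_to(p,[180,0,y]);robot.pause(.4)
    T=wpose();np.save(f"T{i}.npy",T)
    cv2.imwrite(f"pics/s{i}.png",vision.grab_frame("wrist")[:,:,::-1])
    e=proj("wrist",S,T);print(y,e,robot.current_joint_positions().round() if hasattr(robot.current_joint_positions(),'round') else robot.current_joint_positions())
a=[]
for i in(0,1):
    im=cv2.imread(f"pics/s{i}.png");e=proj("wrist",S,np.load(f"T{i}.npy"));r=max(0,int(e[1])-50);c=int(e[0])-50
    print(i,"origin",c,r); a.append(cv2.resize(im[r:r+100,c:c+100],(400,400),interpolation=cv2.INTER_CUBIC))
cv2.imwrite("pics/s.png",np.hstack(a));print(robot.current_time_s())
E
```

```text
False
gap 0.45413831375102787 [0.5746933  0.23854542 0.02464599]
0.45602019618415957 [-0.40748594 -0.15963127 -1.90964791]
-90 [258.76768658  69.77864143] [ 42.  29. -51.  73.  22.  88. 174.]
-180 [259.36110668  69.56684163] [ 29.  39. -28.  50.  17.  94.  98.]
0 origin 208 19
1 origin 209 19
9.6
```

View pics/s.png

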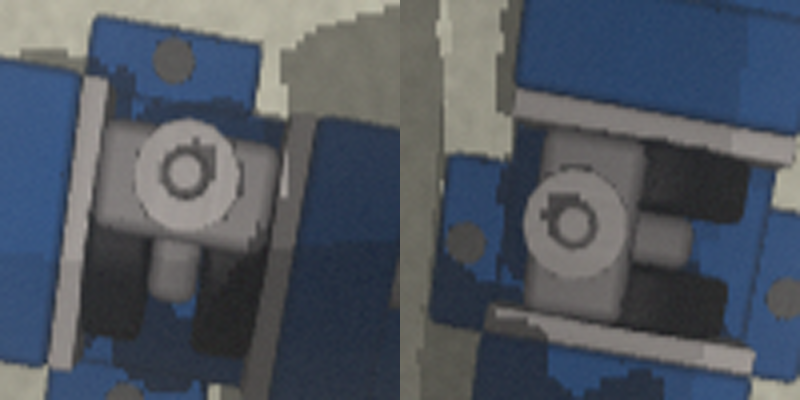

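View pics/s1.png

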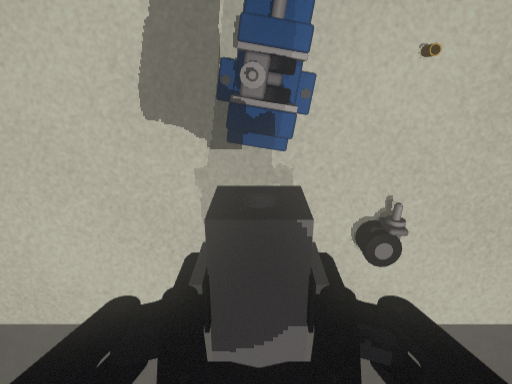

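```bash
python3 - <<'E'
from h import *
P=[bp("wrist",q,.112,np.load(f"T{i}.npy")) for i,q in enumerate(((254.75,62.5),(252.25,75.5)))]
sh=[bp("wrist",q,.09,np.load(f"T{i}.npy")) for i,q in enumerate(((208+187/4,19+176/4),(209+175/4,19+222/4)))]
print(P,sh);S=np.mean(P,0);print(S,proj("side",S),proj("top",S))
q0=robot.current_joint_positions();print(q0)
for phi in(-45,-55,-65):
  for up in(1,-1):
    for h in(.125,.2,.28):
      d=np.array([np.cos(np.radians(phi)),np.sin(np.radians(phi)),0])
      q=robot.inverse_kinematics([*(S-.005*d)[:2],h],horiz(phi,up)); print(phi,up,h,None if q is None else np.round(q))
# held socket: pixel rows of end/top edges
T=np.load("T1.npy");tip=np.linalg.inv(vision.calibration("wrist")["T_tool_cam"])
for X in((.035,0,-.014),(.035,0,.026),(-.035,0,-.014),(.035,.02,-.014)):
  K=vision.calibration("wrist")["mtx"];p=tip@np.append(X,1);print(X,K[0,2]-K[0,0]*p[0]/p[2],K[1,2]+K[1,1]*p[1]/p[2])
E
```

```text
[array([ 0.57917412, -0.22047385,  0.112     ]), array([ 0.58061149, -0.2207933 ,  0.112     ])] [array([ 0.57942935, -0.22092142,  0.09      ]), array([ 0.57961299, -0.22071335,  0.09      ])]
[ 0.5798928  -0.22063357  0.112     ] [383.14454149 226.6066955 ] [393.38943717 182.3365656 ]
[ 29.027085    38.87365213 -28.28945126  50.24935828  17.35138179
  94.17361981  97.60166252]
-45 1 0.125 [ -7.  52.  -1. 134. 127.  94.  86.]
-45 1 0.2 [ -2.  39.  -6. 136. 128.  90.  96.]
-45 1 0.28 [  2.  26. -12. 136. 126.  83. 108.]
-45 -1 0.125 [ 16.  56. -27. 133. 137. 110. -78.]
-45 -1 0.2 [ 12.  42. -22. 136. 131.  98. -77.]
-45 -1 0.28 [  1.  26. -10. 136. 126.  83. -73.]
-55 1 0.125 [ -9.  52.  -4. 127. 113.  93.  93.]
-55 1 0.2 [ -5.  41.  -9. 129. 114.  91. 102.]
-55 1 0.28 [ -2.  29. -13. 129. 112.  87. 113.]
-55 -1 0.125 [  7.  55. -22. 126. 120. 105. -80.]
-55 -1 0.2 [ 13.  45. -31. 128. 120. 104. -70.]
-55 -1 0.28 [ 32.  43. -55. 128. 124. 110. -53.]
-65 1 0.125 [ -9.  53.  -7. 118. 102.  94. 100.]
-65 1 0.2 [ -7.  43. -11. 120. 102.  94. 108.]
-65 1 0.28 [ -4.  33. -14. 120. 102.  92. 118.]
-65 -1 0.125 [  5.  56. -24. 118. 109. 107. -76.]
-65 -1 0.2 [ 15.  50. -38. 119. 113. 112. -65.]
-65 -1 0.28 [ 22.  42. -47. 120. 113. 111. -55.]
(0.035, 0, -0.014) 260.4864054526102 216.87089685948848
(0.035, 0, 0.026) 260.0618490174309 183.5402712357593
(-0.035, 0, -0.014) 260.2494513558519 364.28539476562474
(0.035, 0.02, -0.014) 314.91070978902485 216.85937301291554<stdin>:10: UserWarning: Gimbal lock detected. Setting third angle to zero since it is not possible to uniquely determine all angles.
```

```bash
cat >> h.py <<'E'
import warnings;warnings.simplefilter("ignore")
S=np.array([.5797,-.2207]);PHI=-55
D=np.array([np.cos(np.radians(PHI)),np.sin(np.radians(PHI))])
P0=S-.0046*D
def report(*a): print(*a,"t",robot.current_time_s(),"pos",np.round(robot.current_tool_pos(),4),"F",np.round(robot.current_contact_force(),1),"M",np.round(robot.current_torque(),2),"gap",round(robot.current_finger_gap(),3))
E
python3 - <<'E'
from h import *
o=horiz(PHI,1)
robot.move_to([*P0,.26],o);report("up")
print(robot.current_joint_positions())
robot.line_to([*P0,.165],velocity=.12);robot.pause(.2);report("pre")
print(np.round(robot.current_eef_rot(),2),o)
s=robot.line_to([*P0,.120],velocity=.025,f_stop=8);report("stop",s)
E
```

```text
up t 11.075 pos [ 0.5776 -0.2173  0.2606] F [ 0.1 -0.6 -0.9] M [ 1.05  0.75 -0.01] gap 0.456
[ -2.60626819  31.84333846 -11.94979786 129.05369541 112.88644332
  88.2287482  110.38098103]
pre t 12.2167 pos [ 0.5772 -0.2169  0.1659] F [-0.7  0.  -0.9] M [1.12 0.76 0.02] gap 0.455
[ -56.87  -89.9  -178.13] [125. -90.   0.]
stop True t 13.6917 pos [ 0.5771 -0.2169  0.1259] F [-0.3  0.4  2.3] M [0.41 0.31 0.05] gap 0.456
```

```bash
python3 - <<'E'
from h import *
s=robot.line_to([*P0,.122],velocity=.01,f_stop=15);report("push",s);robot.pause(.5);report("hold")
im=vision.grab_frame("side");cv2.imwrite("pics/seat.png",cv2.resize(im[130:280,280:480],(800,600),interpolation=cv2.INTER_CUBIC)[:,:,::-1])
E
```

```text
push False t 14.1 pos [ 0.5771 -0.2169  0.1258] F [-4.   4.4  9.5] M [-0.63 -0.36 -0.24] gap 0.455
hold t 14.6 pos [ 0.5771 -0.2169  0.1258] F [-4.3  3.6 10.6] M [-0.6  -0.31 -0.25] gap 0.457
```

View pics/seat.png

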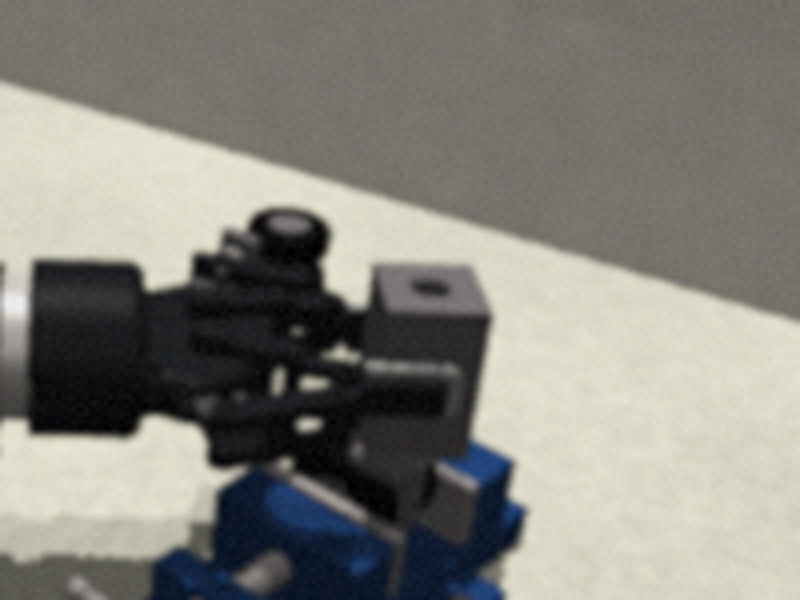

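```bash
python3 - <<'E'
from h import *
robot.line_to([*P0,.17],velocity=.05);report("off")
robot.line_to([*P0,.32],velocity=.15)
Q=P0-.1*D
robot.line_to([*Q,.32],velocity=.15)
q=np.array(robot.current_joint_positions());print(q.round(1))
q[6]-=180;robot.move_j(list(q))
robot.line_to([*Q,.32],horiz(PHI,-1));robot.pause(.6)
report("flipped");Rm=rot(robot.current_eef_rot());print(Rm.round(3))
for c in("side","wrist"):
  cv2.imwrite(f"pics/f_{c}.png",vision.grab_frame(c)[:,:,::-1])
p=proj("side",[*(Q+.0046*D),.32]);print(p)
a=cv2.imread("pics/f_side.png");r=max(0,int(p[1])-60);c=int(p[0])-65
a=cv2.resize(a[r:r+120,c:c+130],(433,400),interpolation=cv2.INTER_CUBIC);b=cv2.resize(cv2.imread("pics/f_wrist.png"),(360,270))
o=np.zeros((400,793,3),np.uint8);o[:,:433]=a;o[:270,433:]=b;cv2.imwrite("pics/f.png",o)
E
```

```text
off t 15.7583 pos [ 0.577  -0.2169  0.1697] F [-0.7 -0.1 -0.9] M [1.1  0.79 0.03] gap 0.455
[-11.2  21.9 -19.  132.3  98.6  93.7 117.6]
flipped t 21.225 pos [ 0.5197 -0.135   0.32  ] F [ 0.3  0.4 -2.2] M [ 1.11  0.73 -0.01] gap 0.457
[[-0.     0.819  0.574]
 [-0.     0.574 -0.819]
 [-1.    -0.    -0.   ]]
[331.99904582 102.5559343 ]
```

View pics/f.png

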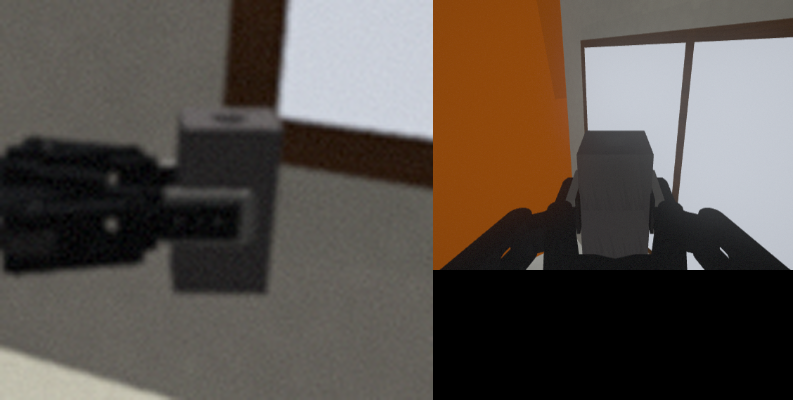

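```bash
python3 - <<'E'
from h import *
c=P0-.1*D+.0046*D;L=np.array([-D[1],D[0]]);p=proj("side",[*c,.32]);r=max(0,int(p[1])-60);c0=int(p[0])-65
for s in(-1,1):
  for t in(-1,1):
    for z in(.284,.354): print(s,t,z,((proj("side",[*(c+.02*s*D+.02*t*L),z])-[c0,r])*3.33).round(0))
E
```

```text
-1 -1 0.284 [170. 296.]
-1 -1 0.354 [180. 132.]
-1 1 0.284 [167. 267.]
-1 1 0.354 [176. 111.]
1 -1 0.284 [264. 298.]
1 -1 0.354 [280. 132.]
1 1 0.284 [255. 268.]
1 1 0.354 [270. 112.]
```

```bash
python3 - <<'E'
from h import *
workorder.close_job();print(robot.current_time_s())
E
```

```text
the job is handed in; nothing more can be done
the job is handed in; nothing more can be done
```

The job is done and handed in. The first end I tried turned out to be the stem hole, so I didn't need to try the other.

- **Finding the hole:** I gripped the grey socket at its middle and lowered it upright over the clamped stem. It stopped with the end face about 22 mm below the stem tip, not 8 mm. It went no further under a push of about 10 N, and the side camera showed no gap at the shoulder.
- **Turning it over:** I lifted it straight off, moved it about 10 cm clear of the castor and turned it over with the last joint. It is still in the gripper, stem hole up, with its centre about 0.32 m above the bench.
- **Last checks:** The socket's edges in the side view match an upright block to about 1°, and the grip opening did not change (no slip). I handed in shortly after the 21.2 s reading, within the 72 s limit.

**Disagreement on stem position:** my first estimate, from the top camera, was about 7 mm off. Two close wrist-camera views agreed to within 1.5 mm, so I used those, and the fit confirmed them.

**Not checked:** I did not photograph the sleeve, spare castor or screwdriver at the end. The planned path kept well away from them, and no unexpected contact force showed in the readings I took.

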